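Dock a radio battery in the third bay

TASK

On the desk of the mobile office, use a fingertip to count along the rubber rail at the back of the battery rack, starting at the end where the round-headed post stands: touch the rail behind the first gap, then behind the second, then behind the third, counting full gaps as well as empty ones. Then slide the loose battery pack along its channel and push it fully home into that third gap. Push it with the fingers, never lifting or tipping it, and leave the other batteries, the mug, the radio and the flask where they are.

Things in the scene. Friction and masses are not known exactly. Their poses are not given: they have to be found in the camera images.
- rack: White six-gap battery rack with black edging, fixed, level. Origin: at desk height, mid-length, in line with the dividers' front ends. x points into the gaps (away from the robot, yawed up to 0.2 rad), y along the rack to the robot's left. Base plate 352 mm along y, x -92 to 94 mm, top 8 mm above the desk. Six gaps 37 mm wide, 84 mm deep, centred at y = +110, +66, +22, -22, -66, -110 mm.
- gaps (a point): Point on the base plate at rack x = 0, y = 0 (8 mm above the desk), axes as the rack's. Seven upright dividers, 7 mm thick with rounded front ends, run from here to x = 84 mm, tops 53 mm above the desk. A back wall (x 84 to 94 mm, 56 mm tall) closes the gaps.
- channel (a point): Middle of the channel's floor, at rack x = -42 mm, y = 0, 8 mm above the desk, axes as the rack's. The channel, 84 mm wide, runs along y in front of the gaps, open at both ends, bounded on the robot's side by a lip 8 mm thick (rack x -92 to -84 mm) whose top is 18 mm above the desk.
- rail: Black rubber-covered rail, 271 mm long (along rack y), 14 mm wide, over the back wall behind all six gaps. Origin: middle of its top face, at rack x = 89 mm, y = 0, 70 mm above the desk. Sprung: a touch presses it down by up to 8 mm with about 1 N at first and 0.8 N more per mm.
- post: Round aluminium post with a ball head, 34 mm across, 72 mm tall, fixed on the base plate at one end of the rack (rack x about 60 mm, y = +156 or -156 mm). Counting starts at this end. Origin: centre of its underside, 8 mm above the desk.
- stub: Low square aluminium block, 30 x 30 x 24 mm, fixed at the other end of the rack. Origin: centre of its underside.
- battery: The loose battery pack: black block with grey top panels, 80 mm long (its x, lying along rack x), 32 mm wide, 38 mm tall, about 160 g. Lies in the channel, anywhere between rack y = -110 and +110 mm, with 2 mm play front and back. Origin: centre of its underside, 8 mm above the desk (top at 46 mm). Fully home the origin is at rack x = 44 mm.
- docked_a: Battery of the same kind, already home in the gap at rack y = +66 mm. Stays there.
- docked_b: Battery of the same kind, already home in the gap at rack y = -110 mm. Stays there.
- mug: White mug, 80 mm across, 90 mm tall, standing to the left of the rack. Origin: centre of its underside.
- radio: Black handheld radio lying on the desk to the right of the rack, 125 x 56 x 34 mm plus a 90 mm aerial. Origin: centre of its underside.
- flask: Steel drinking flask, 68 mm across, 170 mm tall, standing to the right of the rack. Origin: centre of its underside.
Not all that is in view belongs to the job. What is shaped like the battery but orange or yellow is not meant.

How it is judged:
By the outcome, as a careful person would: the job done as asked, in the order asked, and still so for the second after the job is handed in, with the robot touching nothing.
It also fails if it takes over 72 s, if anything falls off the work surface, if the arm or the gripper's body presses on something with over 40 N, if the wrist force passes 120 N, or if a joint passes its speed limit or range.

ROBOT

A 6-joint arm with a two-finger parallel gripper is mounted at the origin on the work surface. World frame = base frame: x ahead of the robot, y to its left, z up, the work surface at z = 0. Lengths are in mm, angles in rad, forces in N, time in s.
With the tool pointing down it reaches from about 275 to 1000 mm from the base axis. Payload 8.4 kg.
Tool frame: the origin (TCP) lies at the very end of the fingers, on their centre line; the grasp point (between the pads) lies 19 mm behind it; z points along the fingers, x is the direction in which the jaws open and shut, and the axes are right-handed (so a half turn about z gives the same grasp; the last joint's range is limited). The gripper opens to 85 mm and grips with 20 to 120 N. Pads are 22 mm wide; open, the fingers measure 114 mm over their backs; the gripper's body (76 mm by 85 mm) begins 54 mm behind the grasp point. The pads swing forward as they close: fully open they stand 13 mm farther back than shut.
Start: joints at [-1.106, 0.353, 1.633, -0, 1.155, -0.002], TCP at [281.268, -558.136, 231.281] pointing down, gripper open.
Joint ranges: [-2.63, 2.63], [-0.92, 2.1], [0.06, 2.66], [-1.3, 4.44], [0, 2.69], [-3.02, 3.02]. Speed limits (rad/s): [2.22, 2.22, 2.79, 3.14, 3.14, 3.14].

INTERFACE

Orientations are given as [roll, pitch, yaw] about the fixed x, y, z axes, in that order (R = Rz(yaw) Ry(pitch) Rx(roll)).
In Python, from rig import r gives the robot as it stands. The module is installed in compiled form; this text tells all that it offers.
- The arm moves only by the tool apply_moves, never from a script. Its argument "targets" is a list that holds one entry, the list of rows, each a list of 7 numbers: the gripper's target within -1 to 1 (fully open at 1, half-way at 0, shut at -1), then the shift along the tool's x, y, z in cm, then the turn, a rotation vector about the tool's x, y, z in degrees. A call has 1 to 8 rows; each row is the pose to reach, as a shift and turn from the pose measured when the call began, along the tool's axes at that moment; what a row does not reach only later rows make up. A row lasts 1/10 s, in which the tool goes at most 50 mm and 8.59 degrees, less where a joint would pass 70% of its speed; a pose out of reach is approached as far as the arm can. A call with a gripper value outside its range is refused whole. The fingers move at their own pace and stop on an object; "newtons" is the grip in N (left out, the last holds). Time passes only in rows, so rows that repeat a pose let the fingers close. It gives the time, the measured TCP pose, the force and the opening at its end, in the units of the state.
- r.sense(): the state, without advancing time (a new reading comes with each control period).
- r.grab_frame(name): name is "scene" or "top" or "wrist"; returns a dict with "pixels" (480x640x3 uint8, red, green, blue), "fov_y" (degrees; the focal length in pixels is half the picture's height over the tangent of half this angle, whatever the lens; pixels are square), "cx", "cy" (the principal point, pixels), "R" (3x3) and "t" (3): a world point X has camera coordinates R X + t; the wrist camera has in their place "mount" (4x4, takes a point from camera to tool coordinates, whose origin is the TCP and whose axes are the tool frame's). Camera axes: x right, y down, z forward; pixel columns grow to the right and rows downward; lengths in mm; the calibration is good to about 2 mm. A picture is of the moment at which its call begins: read the wrist's pose just before it. There is no depth.
- r.sign_off(): hands the job in, once; it reports no verdict.
The state is a dict: "clock": time; "qpos": joint angles; "qvel": joint speeds; "joint_efforts": joint torques, N m; "eef_pos": TCP position; "tcp_rot": TCP orientation; "contact_force": force on the tool from outside, world axes, zero at the start; "wrist_torque": the same for the moment, N m; "opening": opening from 0.0 (shut) to 1.0 (fully open).
Only numpy, scipy, OpenCV 4.12 (cv2) and the standard library are available. Lean on these libraries where they do the work, as an engineer would, in place of code of your own. Each camera call takes 0.05 s, during which the arm holds its last target. There are 200 camera calls.

## Working session

There is one attempt and no reset: what is moved stays moved. The work goes in short steps, Python scripts to look and compute and a tool call to move; the robot and the scene stay as the last step left them, time stands still between calls to the robot, and variables do not carry over. Pictures are saved under pics/ and viewed, about 8 in all and at most 12, crops included, and the job is handed in when it is done.

Besides the shell and the picture viewer there is one more tool, called after ">>>" by a JSON object that holds its "op" and its "data", one argument or row to a line. apply_moves: Moves the arm, as the interface text tells. Its arguments: {"type":"object","properties":{"targets":{"type":"array"},"newtons":{"type":"number"}},"required":["targets"]}

```bash
mkdir -p pics; cat > h.py <<'E'
from rig import r
import numpy as np, cv2
def save(name,fn):
    f=r.grab_frame(name); cv2.imwrite('pics/'+fn,f['pixels'][:,:,::-1]); return f
def ray(f,u,v):
    F=240/np.tan(np.radians(f['fov_y'])/2)
    R=np.array(f['R']);t=np.array(f['t'])
    return -R.T@t, R.T@np.array([(u-f['cx'])/F,(v-f['cy'])/F,1])
def onz(f,u,v,z):
    c,d=ray(f,u,v); return c+d*(z-c[2])/d[2]
def proj(f,X):
    F=240/np.tan(np.radians(f['fov_y'])/2)
    p=np.array(f['R'])@np.array(X,float)+np.array(f['t']); return [F*p[0]/p[2]+f['cx'],F*p[1]/p[2]+f['cy']]
E
python3 - <<'E'
from h import *
import pickle
d={}
for n in('top','scene'):
    d[n]=save(n,n+'1.png'); print(n,{k:np.round(v,3).tolist() for k,v in d[n].items() if k!='pixels'})
pickle.dump(d,open('f.pkl','wb'))
print(r.sense())
E
```

```text
top {'fov_y': 49.389, 'cx': 323.232, 'cy': 238.562, 'R': [[0.022, -1.0, -0.012], [-0.994, -0.02, -0.111], [0.111, 0.015, -0.994]], 't': [12.899, 516.711, 1273.819]}
scene {'fov_y': 57.098, 'cx': 319.609, 'cy': 238.614, 'R': [[0.007, 1.0, -0.017], [0.716, -0.017, -0.698], [-0.698, -0.007, -0.716]], 't': [3.603, -321.306, 1346.715]}
{'clock': 0.1, 'qpos': array([-1.10636428e+00,  3.53596347e-01,  1.63409187e+00, -3.43502896e-05,
        1.15517046e+00, -2.37215593e-03]), 'qvel': array([ 9.15279614e-05, -7.08444490e-04, -1.23136157e-03,  1.29753560e-03,
       -7.02681083e-04, -9.60945434e-04]), 'joint_efforts': array([ 1.31086745e-04, -6.06355762e+01, -3.42821360e+01,  3.61680247e-05,
        3.93782029e-03,  3.55304769e-05]), 'eef_pos': array([ 281.08160918, -557.73767857,  230.61210021]), 'tcp_rot': array([ 3.14156425e+00,  1.26609384e-03, -1.10397825e+00]), 'contact_force': array([0.16983201, 0.75895216, 0.01180309]), 'wrist_torque': array([-0.00184536, -0.01347472,  0.00796445]), 'opening': 0.9990358512846718}
```

View pics/top1.png

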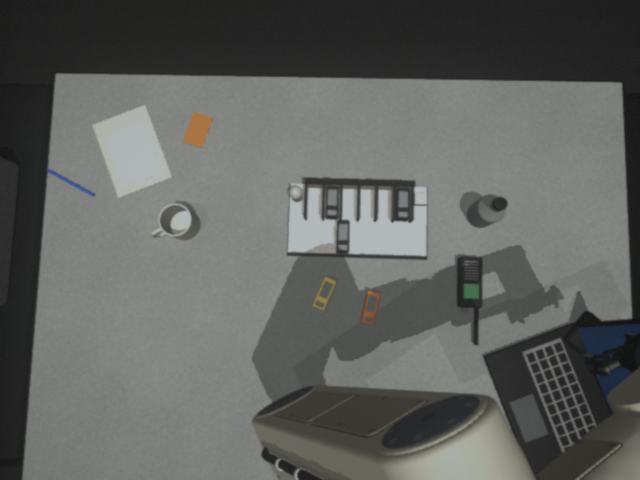

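View pics/scene1.png

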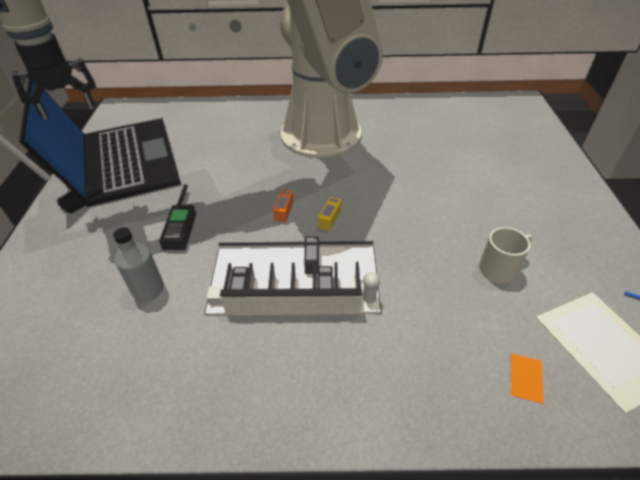

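The post is at the robot's left end, top (296,192) and scene (371,285), so the gaps count from y=+110 and the third is at y=+22. Things that could be taken for the battery, in top pixels:
- black block in the channel (343,236): my choice
- docked blocks (332,202) and (402,203)
- yellow block (324,293)
- orange block (371,307)

Next, a close crop to check the choice.

```bash
python3 - <<'E'
from h import *
a=cv2.imread('pics/top1.png')[170:270,275:445]
cv2.imwrite('pics/crop1.png',cv2.resize(a,None,fx=4.7,fy=4.7,interpolation=cv2.INTER_CUBIC))
E
```

```text
(no output)
```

View pics/crop1.png

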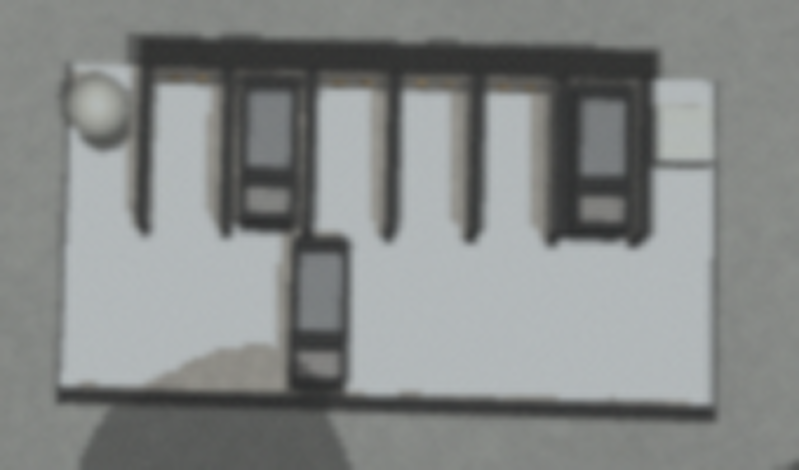

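The crop shows the loose battery, all black and grey, at crop (320,312) = top px (343,236), in front of the divider between gaps 2 and 3. Gap 3 is empty (crop x 350), and so is gap 1.

```bash
cat >> h.py <<'E'
def rackpose():
    return np.load('rack.npy')
def w(xr,yr,p=None):
    x,y,th=rackpose() if p is None else p
    c,s=np.cos(th),np.sin(th); return np.array([x+c*xr-s*yr,y+s*xr+c*yr])
E
python3 - <<'E'
from h import *
import pickle
from scipy.optimize import least_squares
f=pickle.load(open('f.pkl','rb'))['top']
px=lambda u,v:(275+(u+.5)/4.7-.5,170+(v+.5)/4.7-.5)
pts=[((0,132,53),(145,235)),((0,88,53),(226,236)),((0,-0,53),(389,240)),((0,-44,53),(470,240)),((0,-88,53),(552,244)),((0,-132,53),(635,245)),
((-92,176,10),(58,402)),((-92,-176,10),(715,418)),((94,-176,8),(715,79)),((94,135.5,70),(132,37)),((94,-135.5,70),(657,50))]
def res(p,full=False):
    o=[np.subtract(proj(f,[*w(X[0],X[1],p),X[2]]),px(*q)) for X,q in pts]
    return np.array(o) if full else np.ravel(o)
s=least_squares(res,[600,0,0],loss='soft_l1');print(s.x);print(res(s.x,1).round(2).tolist())
np.save('rack.npy',s.x)
x,y,th=s.x
R=np.array([[np.cos(th),np.sin(th)],[-np.sin(th),np.cos(th)]])
for q in[(320,312),(300,240),(347,240),(318,388)]:
    print(R@(onz(f,*px(*q),46)[:2]-[x,y]))
for yr in(110,66,22):print(w(89,yr))
E
```

```text
[ 5.61897654e+02 -6.00775715e+01  3.17346309e-03]
[[-1.46, -0.76], [-0.83, -0.68], [0.29, -0.93], [0.98, -0.63], [1.48, -1.18], [1.78, -1.09], [-0.37, 2.01], [-0.37, 1.09], [-0.75, 0.71], [0.41, 2.33], [-0.38, 1.3]]
[-40.00905786  36.0283217 ]
[-2.07175434 47.09712692]
[-1.65348988 22.39615186]
[-79.98925008  36.48912118]
[650.54812595  50.20431238]
[650.68775809   6.20453394]
[650.82739023 -37.7952445 ]
```

```bash
python3 - <<'E'
from h import *
import pickle
from scipy.optimize import least_squares
f=pickle.load(open('f.pkl','rb'))['top']
px=lambda u,v:(275+(u+.5)/4.7-.5,170+(v+.5)/4.7-.5)
pts=[((0,y,8),q) for y,q in zip((132,88,-0,-44,-88,-132),((145,235),(226,236),(389,240),(470,240),(552,244),(635,245)))]+[
((-92,176,8),(58,404)),((-92,-176,8),(715,420)),((94,-176,8),(715,79)),((94,135.5,70),(132,37)),((94,-135.5,70),(657,50))]
def res(p,full=False):
    o=[np.subtract(proj(f,[*w(X[0],X[1],p),X[2]]),px(*q)) for X,q in pts]
    return np.array(o) if full else np.ravel(o)
s=least_squares(res,[600,0,0],loss='soft_l1');print(s.x);print(res(s.x,1).round(2).tolist())
np.save('rack.npy',s.x)
x,y,th=s.x
R=np.array([[np.cos(th),np.sin(th)],[-np.sin(th),np.cos(th)]])
for q in[(320,312),(300,240),(347,240)]:
    print(R@(onz(f,*px(*q),46)[:2]-[x,y]))
for yr in(110,66,22):print(w(89,yr))
c,d=ray(f,320,240);print(c)
E
```

```text
[ 5.65995711e+02 -6.13177522e+01 -2.39147259e-03]
[[-0.06, 0.0], [-0.03, 0.17], [-0.14, 0.09], [-0.06, 0.48], [-0.17, 0.01], [-0.48, 0.19], [0.05, -0.35], [-0.22, -0.51], [-0.06, -0.48], [1.18, 0.4], [0.34, -0.03]]
[-44.30994325  37.03549394]
[-6.43482403 48.31524533]
[-5.87910742 23.61698035]
[655.25851819  48.46909241]
[655.1532935    4.46921823]
[655.0480688  -39.53065595]
[ 371.61880296    4.70756955 1323.49842722]
```

```bash
cat >> h.py <<'E'
from scipy.spatial.transform import Rotation as Ro
def go(P,yaw=None):
    s=r.sense(); R0=Ro.from_euler('xyz',s['tcp_rot']); yaw=rackpose()[2] if yaw is None else yaw
    R1=Ro.from_euler('xyz',[np.pi,0,yaw])
    d=R0.inv().apply(np.array(P)-s['eef_pos'])/10
    print(s['clock'].__round__(2),s['eef_pos'].round(1),s['contact_force'].round(2),'->',np.round(P,1),'row',d.round(2).tolist(),(R0.inv()*R1).as_rotvec(degrees=True).round(2).tolist())
def gor(xr,yr,z): go([*w(xr,yr),z])
E
python3 - <<'E'
from h import *
gor(0,66,250)
E
```

```text
0.1 [ 281.1 -557.7  230.6] [0.17 0.76 0.01] -> [566.2   4.7 250. ] row [-37.4, -50.77, -1.89] [-0.04, 0.07, -63.12]
```

>>> {"op": "apply_moves", "data": {
  "targets": [
    [[-1,-37.4,-50.8,-1.9,0,0,-63.1],[-1,-37.4,-50.8,-1.9,0,0,-63.1],[-1,-37.4,-50.8,-1.9,0,0,-63.1],[-1,-37.4,-50.8,-1.9,0,0,-63.1],[-1,-37.4,-50.8,-1.9,0,0,-63.1],[-1,-37.4,-50.8,-1.9,0,0,-63.1],[-1,-37.4,-50.8,-1.9,0,0,-63.1],[-1,-37.4,-50.8,-1.9,0,0,-63.1]]
  ],
  "newtons": 40
}}

```text
clock: 0.9
eef_pos: [462.3, -199.5, 243.2]
tcp_rot: [-3.14, 0.001, 0.003]
contact_force: [-0.2, 0.3, 0.6]
opening: -0.003
```

```bash
python3 - <<'E'
from h import *
gor(0,66,250)
E
```

```text
0.9 [ 462.3 -199.5  243.2] [-0.22  0.27  0.6 ] -> [566.2   4.7 250. ] row [10.44, -20.39, -0.66] [-0.07, 0.03, 0.29]
```

>>> {"op": "apply_moves", "data": {
  "targets": [
    [[-1,10.4,-20.4,-0.7,0,0,0.3],[-1,10.4,-20.4,-0.7,0,0,0.3],[-1,10.4,-20.4,-0.7,0,0,0.3],[-1,10.4,-20.4,-0.7,0,0,0.3],[-1,10.4,-20.4,-0.7,0,0,0.3],[-1,10.4,-20.4,-0.7,0,0,0.3],[-1,10.4,-20.4,-0.7,0,0,0.3]]
  ]
}}

```text
clock: 1.6
eef_pos: [565.4, 5.1, 249.8]
tcp_rot: [-3.141, 0.002, -0.001]
contact_force: [-0.7, 0.3, 0.5]
opening: -0.001
```

```bash
cat >> h.py <<'E'
def wcam(fn):
    s=r.sense(); f=save('wrist',fn)
    T=np.eye(4);T[:3,:3]=Ro.from_euler('xyz',s['tcp_rot']).as_matrix();T[:3,3]=s['eef_pos']
    M=np.linalg.inv(T@np.array(f['mount'])); f['R']=M[:3,:3];f['t']=M[:3,3]
    import pickle; pickle.dump({k:v for k,v in f.items()},open('w.pkl','wb')); return f
E
python3 - <<'E'
from h import *
f=wcam('w1.png')
gor(89,110,90)
for X in[(89,110,70),(89,66,70),(89,22,70),(89,135.5,70),(0,88,53),(0,44,53),(0,0,53),(-82,52,46),(-82,20,46),(-2,37,46)]:print(X,np.round(proj(f,[*w(X[0],X[1]),X[2]])))
E
```

```text
1.65 [565.1   4.3 249.9] [0.31 0.08 0.15] -> [655.3  48.5  90. ] row [9.04, -4.42, 15.98] [-0.04, 0.11, 0.02]
(89, 110, 70) [422. 164.]
(89, 66, 70) [418. 215.]
(89, 22, 70) [415. 263.]
(89, 135.5, 70) [425. 133.]
(0, 88, 53) [317. 188.]
(0, 44, 53) [317. 234.]
(0, 0, 53) [317. 278.]
(-82, 52, 46) [231. 224.]
(-82, 20, 46) [233. 256.]
(-2, 37, 46) [315. 240.]
```

View pics/w1.png

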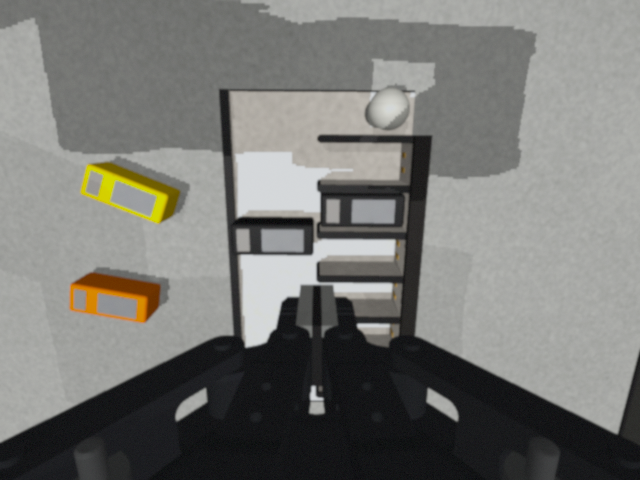

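The wrist view agrees with the model. The rail's column is about 422 and its left end is at row 136. The battery's top spans rows 220–253, so its y is about 38, and its near end is at column 235. Orange (113,295) and yellow (130,190) lie outside the rack. Next I go above gap 1.

>>> {"op": "apply_moves", "data": {
  "targets": [
    [[-1,4.5,-2.2,8,0,0,0],[-1,9.0,-4.4,14,0,0,0],[-1,9.0,-4.4,16,0,0,0],[-1,9.0,-4.4,16,0,0,0],[-1,9.0,-4.4,16,0,0,0],[-1,9.0,-4.4,16,0,0,0],[-1,9.0,-4.4,16,0,0,0]]
  ]
}}

```text
clock: 2.35
eef_pos: [655.2, 47.1, 91.8]
tcp_rot: [-3.141, -0.0, -0.003]
contact_force: [-0.3, -0.4, 0.0]
opening: 0.001
```

```bash
python3 - <<'E'
from h import *
gor(89,110,65)
f=wcam('w2.png')
E
```

```text
2.35 [655.2  47.1  91.8] [-0.26 -0.38  0.  ] -> [655.3  48.5  65. ] row [0.01, -0.13, 2.68] [-0.04, -0.0, -0.05]
```

View pics/w2.png

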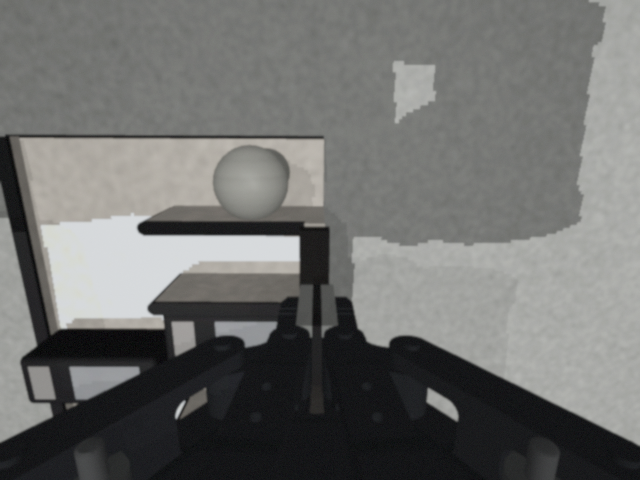

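The finger is centred over the rail (columns 300–328, finger at about 317), between the first divider (row 225) and the second (row 310). I press now.

>>> {"op": "apply_moves", "data": {
  "targets": [
    [[-1,0,-0.1,1.5,0,0,0],[-1,0,-0.1,2.0,0,0,0],[-1,0,-0.1,2.4,0,0,0],[-1,0,-0.1,2.7,0,0,0],[-1,0,-0.1,2.7,0,0,0],[-1,0,-0.1,2.7,0,0,0]]
  ]
}}

```text
clock: 3.0
eef_pos: [655.1, 48.2, 65.2]
tcp_rot: [-3.141, -0.0, -0.003]
contact_force: [-3.2, -2.1, 3.7]
opening: -0.005
```

>>> {"op": "apply_moves", "data": {
  "targets": [
    [[-1,0,0,-1.5,0,0,0],[-1,0,0,-3,0,0,0],[-1,0,0,-3,0,0,0],[-1,0,4.4,-3,0,0,0],[-1,0,4.4,-3,0,0,0],[-1,0,4.4,-3,0,0,0],[-1,0,4.4,-3,0,0,0],[-1,0,4.4,-3,0,0,0]]
  ]
}}

```text
clock: 3.8
eef_pos: [655.0, 5.0, 95.2]
tcp_rot: [-3.141, -0.0, -0.002]
contact_force: [0.0, -0.7, -1.4]
opening: 0.0
```

```bash
python3 - <<'E'
from h import *
gor(89,66,65)
E
```

```text
3.8 [655.    5.   95.2] [ 0.02 -0.73 -1.42] -> [655.2   4.5  65. ] row [0.01, 0.05, 3.02] [-0.04, -0.02, -0.0]
```

>>> {"op": "apply_moves", "data": {
  "targets": [
    [[-1,0,0,1.8,0,0,0],[-1,0,0,2.3,0,0,0],[-1,0,0,2.7,0,0,0],[-1,0,0,3.0,0,0,0],[-1,0,0,3.0,0,0,0],[-1,0,0,3.0,0,0,0]]
  ]
}}

```text
clock: 4.4
eef_pos: [655.1, 5.2, 65.7]
tcp_rot: [-3.141, -0.0, -0.002]
contact_force: [-1.9, 1.2, 3.5]
opening: -0.004
```

>>> {"op": "apply_moves", "data": {
  "targets": [
    [[-1,0,0,-1.5,0,0,0],[-1,0,0,-3,0,0,0],[-1,0,0,-3,0,0,0],[-1,0,4.4,-3,0,0,0],[-1,0,4.4,-3,0,0,0],[-1,0,4.4,-3,0,0,0],[-1,0,4.4,-3,0,0,0],[-1,0,4.4,-3,0,0,0]]
  ]
}}

```text
clock: 5.2
eef_pos: [655.0, -38.1, 95.6]
tcp_rot: [-3.141, -0.0, -0.002]
contact_force: [-0.1, 0.2, 0.1]
opening: -0.002
```

```bash
python3 - <<'E'
from h import *
gor(89,22,65)
E
```

```text
5.2 [655.  -38.1  95.6] [-0.1   0.16  0.15] -> [655.  -39.5  65. ] row [0.0, 0.15, 3.06] [-0.06, -0.02, 0.04]
```

>>> {"op": "apply_moves", "data": {
  "targets": [
    [[-1,0,0.1,1.8,0,0,0],[-1,0,0.1,2.3,0,0,0],[-1,0,0.1,2.7,0,0,0],[-1,0,0.1,3.0,0,0,0],[-1,0,0.1,3.0,0,0,0],[-1,0,0.1,3.0,0,0,0]]
  ]
}}

```text
clock: 5.8
eef_pos: [655.2, -38.9, 66.1]
tcp_rot: [-3.14, -0.001, -0.002]
contact_force: [-2.1, 2.5, 3.3]
opening: 0.0
```

>>> {"op": "apply_moves", "data": {
  "targets": [
    [[-1,0,0,-2,0,0,0],[-1,0,0,-5,0,0,0],[-1,0,0,-5,0,0,0],[-1,0,0,-5,0,0,0]]
  ]
}}

```text
clock: 6.2
eef_pos: [655.8, -39.1, 117.1]
tcp_rot: [-3.141, -0.003, -0.002]
contact_force: [0.2, 1.0, 0.1]
opening: -0.0
```

```bash
python3 - <<'E'
from h import *
gor(-42,85,115)
E
```

```text
6.2 [655.8 -39.1 117.1] [0.17 1.03 0.12] -> [524.2  23.8 115. ] row [-13.18, -6.27, 0.17] [-0.05, -0.17, 0.04]
```

Three touches are done (3.3–3.7 N each). Next I move to the left of the battery and down into the channel.

>>> {"op": "apply_moves", "data": {
  "targets": [
    [[-1,-13.2,-6.3,0,0,0,0],[-1,-13.2,-6.3,0,0,0,0],[-1,-13.2,-6.3,0,0,0,0],[-1,-13.2,-6.3,0,0,0,0],[-1,-13.2,-6.3,0,0,0,0],[-1,-13.2,-6.3,5,0,0,0],[-1,-13.2,-6.3,9.5,0,0,0],[-1,-13.2,-6.3,9.5,0,0,0]]
  ]
}}

```text
clock: 7.0
eef_pos: [521.2, 23.6, 16.6]
tcp_rot: [-3.141, 0.006, -0.002]
contact_force: [-1.0, 0.2, 0.3]
opening: -0.001
```

```bash
python3 - <<'E'
from h import *
gor(-42,52,22)
E
```

```text
7.0 [521.2  23.6  16.6] [-1.04  0.25  0.31] -> [524.1  -9.2  22. ] row [0.3, 3.28, -0.54] [-0.02, 0.34, 0.01]
```

>>> {"op": "apply_moves", "data": {
  "targets": [
    [[-1,0.3,1.0,-0.5,0,0.3,0],[-1,0.3,1.5,-0.5,0,0.3,0],[-1,0.3,1.8,-0.5,0,0.3,0],[-1,0.3,2.1,-0.5,0,0.3,0],[-1,0.3,2.4,-0.5,0,0.3,0],[-1,0.3,2.7,-0.5,0,0.3,0],[-1,0.3,2.9,-0.5,0,0.3,0],[-1,0.3,2.9,-0.5,0,0.3,0]]
  ]
}}

```text
clock: 7.8
eef_pos: [524.1, -5.7, 21.6]
tcp_rot: [-3.141, 0.001, -0.002]
contact_force: [-0.1, 0.2, 0.1]
opening: -0.004
```

```bash
python3 - <<'E'
from h import *
gor(-42,49,21)
f=save('top','t2.png')
import pickle;pickle.dump(f,open('t.pkl','wb'))
a=cv2.imread('pics/t2.png')[170:270,275:445]
cv2.imwrite('pics/crop2.png',cv2.resize(a,None,fx=4.7,fy=4.7,interpolation=cv2.INTER_CUBIC))
wcam('w3.png')
b=cv2.resize(cv2.imread('pics/w3.png'),None,fx=.8,fy=.8)
c=cv2.resize(cv2.imread('pics/crop2.png'),(512,301))
a=np.vstack([b[:299],c[:301]]) ;cv2.imwrite('pics/m.png',a)
E
```

```text
7.8 [524.1  -5.7  21.6] [-0.12  0.24  0.12] -> [524.1 -12.2  21. ] row [0.0, 0.65, 0.06] [-0.01, 0.04, 0.02]
```

View pics/m.png

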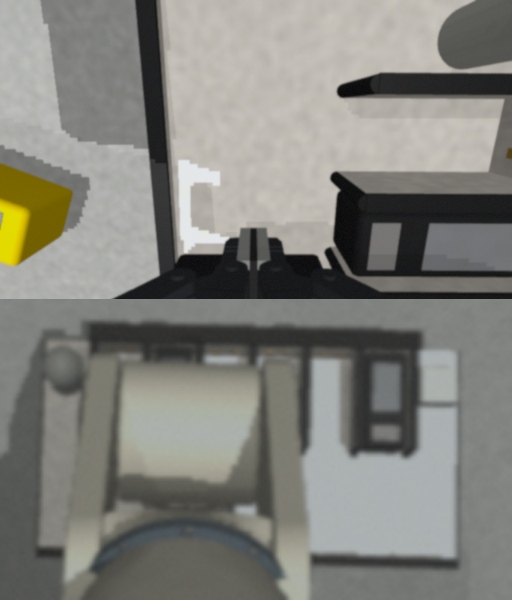

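The arm hides the battery from the top camera, and in the wrist view it is behind the gripper. I finish the slide by numbers, lift, and look.

>>> {"op": "apply_moves", "data": {
  "targets": [
    [[-1,0,0.2,0,0,0,0],[-1,0,0.4,0,0,0,0],[-1,0,0.6,0,0,0,0],[-1,0,0.65,0,0,0,0],[-1,0,0.65,0,0,0,0]]
  ]
}}

```text
clock: 8.4
eef_pos: [523.7, -12.3, 21.3]
tcp_rot: [3.142, 0.002, -0.002]
contact_force: [-0.6, 0.2, -0.3]
opening: 0.002
```

>>> {"op": "apply_moves", "data": {
  "targets": [
    [[-1,0,-0.5,0,0,0,0],[-1,0,-1,0,0,0,0],[-1,0,-1,-5,0,0,0],[-1,0,-1,-10,0,0,0],[-1,-5,3,-15,0,0,0],[-1,-8,3,-16,0,0,0],[-1,-8,3,-16,0,0,0],[-1,-8,3,-16,0,0,0]]
  ]
}}

```text
clock: 9.2
eef_pos: [443.5, -42.2, 182.4]
tcp_rot: [3.141, -0.001, -0.003]
contact_force: [0.3, -0.4, 0.1]
opening: -0.001
```

```bash
python3 - <<'E'
from h import *
gor(-115,22,90)
f=wcam('w4.png')
for X in[(-82,38,46),(-82,6,46),(-2,38,46),(-2,6,46),(0,44,53),(0,0,53)]:print(X,np.round(proj(f,[*w(X[0],X[1]),X[2]])))
E
```

```text
9.2 [443.5 -42.2 182.4] [ 0.29 -0.37  0.14] -> [451. -39.  90.] row [0.75, -0.32, 9.24] [0.01, -0.04, -0.03]
(-82, 38, 46) [369. 201.]
(-82, 6, 46) [368. 242.]
(-2, 38, 46) [476. 201.]
(-2, 6, 46) [471. 242.]
(0, 44, 53) [483. 195.]
(0, 0, 53) [476. 252.]
```

View pics/w4.png

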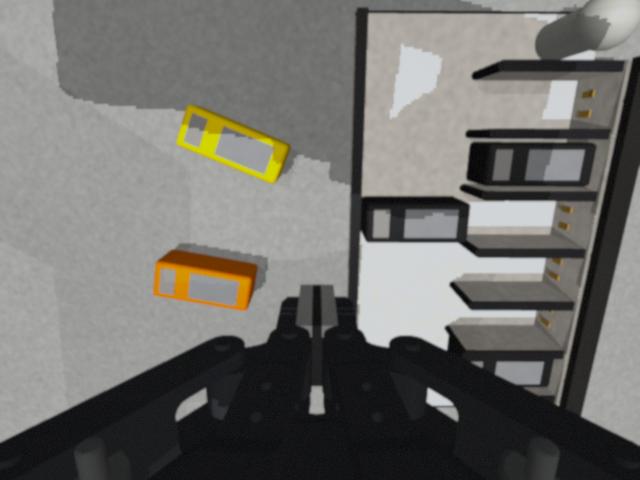

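The battery's panels are centred at row 221, exactly where rack y=22 should be, between dividers whose top fronts are at (483,195) and (476,252). It looks square. I go behind it, clear of the lip.

>>> {"op": "apply_moves", "data": {
  "targets": [
    [[-1,0.7,-0.3,5,0,0,0],[-1,0.7,-0.3,9.2,0,0,0],[-1,0.7,-0.3,13,0,0,0],[-1,0.7,-0.3,15.9,0,0,0],[-1,0.7,-0.3,15.9,0,0,0],[-1,0.7,-0.3,15.9,0,0,0],[-1,0.7,-0.3,15.9,0,0,0]]
  ]
}}

```text
clock: 9.95
eef_pos: [452.8, -38.9, 23.6]
tcp_rot: [3.141, -0.002, -0.002]
contact_force: [1.1, 0.8, 0.3]
opening: -0.0
```

```bash
python3 - <<'E'
from h import *
gor(-14,22,24)
E
```

```text
9.95 [452.8 -38.9  23.6] [1.11 0.78 0.27] -> [552.  -39.3  24. ] row [9.93, 0.02, -0.02] [0.01, -0.11, 0.01]
```

Pushing slowly.

>>> {"op": "apply_moves", "data": {
  "targets": [
    [[-1,0.8,0,0,0,0,0],[-1,1.4,0,0,0,0,0],[-1,2.0,0,0,0,0,0],[-1,2.6,0,0,0,0,0],[-1,3.2,0,0,0,0,0],[-1,3.8,0,0,0,0,0],[-1,4.4,0,0,0,0,0],[-1,5.0,0,0,0,0,0]]
  ]
}}

```text
clock: 10.75
eef_pos: [503.1, -39.0, 23.6]
tcp_rot: [3.141, -0.001, -0.002]
contact_force: [-4.1, 0.2, 2.7]
opening: -0.001
```

>>> {"op": "apply_moves", "data": {
  "targets": [
    [[-1,0.6,0,0,0,0,0],[-1,1.2,0,0,0,0,0],[-1,1.8,0,0,0,0,0],[-1,2.4,0,0,0,0,0],[-1,3.0,0,0,0,0,0],[-1,3.4,0,0,0,0,0],[-1,3.8,0,0,0,0,0]]
  ]
}}

```text
clock: 11.45
eef_pos: [541.5, -39.1, 23.7]
tcp_rot: [3.141, -0.001, -0.002]
contact_force: [-2.2, -0.5, 1.1]
opening: 0.001
```

```bash
python3 - <<'E'
from h import *
gor(-14,22,24)
E
```

```text
11.45 [541.5 -39.1  23.7] [-2.21 -0.53  1.11] -> [552.  -39.3  24. ] row [1.06, 0.02, -0.03] [0.01, -0.08, 0.01]
```

>>> {"op": "apply_moves", "data": {
  "targets": [
    [[-1,0.3,0,0,0,0,0],[-1,0.5,0,0,0,0,0],[-1,0.7,0,0,0,0,0],[-1,0.7,0,0,0,0,0]]
  ]
}}

```text
clock: 11.85
eef_pos: [548.8, -39.1, 23.7]
tcp_rot: [3.141, -0.002, -0.002]
contact_force: [-1.0, 0.1, -0.6]
opening: 0.003
```

>>> {"op": "apply_moves", "data": {
  "targets": [
    [[-1,0.1,0,0,0,0,0],[-1,0.2,0,0,0,0,0],[-1,0.2,0,0,0,0,0]]
  ]
}}

```text
clock: 12.15
eef_pos: [551.0, -39.1, 23.7]
tcp_rot: [3.141, -0.002, -0.002]
contact_force: [-0.3, -0.2, -0.5]
opening: -0.004
```

>>> {"op": "apply_moves", "data": {
  "targets": [
    [[-1,0.1,0,0,0,0,0],[-1,0.2,0,0,0,0,0],[-1,0.2,0,0,0,0,0]]
  ]
}}

```text
clock: 12.45
eef_pos: [553.3, -39.1, 23.7]
tcp_rot: [3.141, -0.003, -0.002]
contact_force: [-1.2, 0.7, -0.9]
opening: 0.005
```

>>> {"op": "apply_moves", "data": {
  "targets": [
    [[-1,0.1,0,0,0,0,0],[-1,0.2,0,0,0,0,0],[-1,0.2,0,0,0,0,0]]
  ]
}}

```text
clock: 12.75
eef_pos: [554.6, -39.1, 23.7]
tcp_rot: [3.141, -0.001, -0.002]
contact_force: [-3.9, -0.1, 1.8]
opening: 0.003
```

>>> {"op": "apply_moves", "data": {
  "targets": [
    [[-1,0.1,0,0,0,0,0],[-1,0.2,0,0,0,0,0],[-1,0.2,0,0,0,0,0]]
  ]
}}

```text
clock: 13.05
eef_pos: [554.7, -39.1, 23.5]
tcp_rot: [3.142, 0.003, -0.002]
contact_force: [-9.5, 0.1, 7.5]
opening: -0.0
```

```bash
python3 - <<'E'
from h import *
gor(-14,22,24)
f=wcam('w5.png'); cv2.imwrite('pics/w5c.png',cv2.resize(cv2.imread('pics/w5.png')[150:400,150:640],None,fx=1.6,fy=1.6))
E
```

```text
13.05 [554.7 -39.1  23.5] [-9.48  0.11  7.5 ] -> [552.  -39.3  24. ] row [-0.26, 0.02, -0.05] [0.0, 0.15, 0.01]
```

View pics/w5c.png

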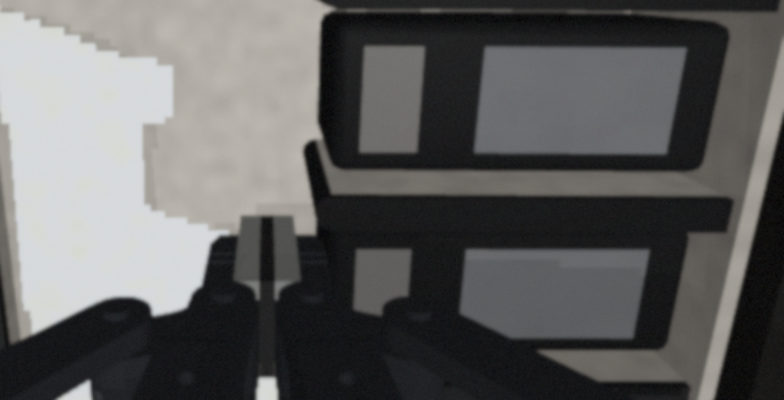

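The push stopped hard at TCP x 554.7 with 9.5 N. The battery is in the gap beside docked_a, and both ends line up with the slanted wall. I back off, clear the view, and check from the top.

>>> {"op": "apply_moves", "data": {
  "targets": [
    [[-1,-1,0,0,0,0,0],[-1,-3,0,-0.5,0,0,0],[-1,-6,0,-4,0,0,0],[-1,-6,0,-9,0,0,0],[-1,-8,5,-14,0,0,0],[-1,-10,10,-18,0,0,0],[-1,-12,15,-20,0,0,0],[-1,-14,20,-20,0,0,0]]
  ]
}}

```text
clock: 13.9
eef_pos: [432.8, -197.2, 216.0]
tcp_rot: [3.139, -0.003, -0.001]
contact_force: [0.5, -0.2, -0.7]
opening: 0.002
```

>>> {"op": "apply_moves", "data": {
  "targets": [
    [[-1,-4,5,0,0,0,0],[-1,-6,10,0,0,0,0],[-1,-8,15,0,0,0,0],[-1,-10,20,0,0,0,0],[-1,-10,20,0,0,0,0],[-1,-10,20,0,0,0,0]]
  ]
}}

```text
clock: 14.5
eef_pos: [331.5, -400.3, 216.3]
tcp_rot: [3.137, -0.004, -0.004]
contact_force: [-0.3, 1.1, -0.1]
opening: -0.002
```

```bash
python3 - <<'E'
from h import *
f=save('top','t3.png');import pickle;pickle.dump(f,open('t.pkl','wb'))
a=cv2.imread('pics/t3.png')[170:270,275:445]
b=cv2.imread('pics/t3.png')
a=cv2.resize(a,None,fx=4,fy=4,interpolation=cv2.INTER_CUBIC)
b=cv2.resize(b[160:360,130:530],None,fx=1.0,fy=1.0)
c=np.zeros((600,680,3),np.uint8);c[:400,:680]=a;c[400:600,:400]=b
cv2.imwrite('pics/m3.png',c)
print(r.sense()['contact_force'],r.sense()['clock'])
E
```

```text
[ 0.97554912 -0.27466663 -0.53588527] 14.55
```

View pics/m3.png

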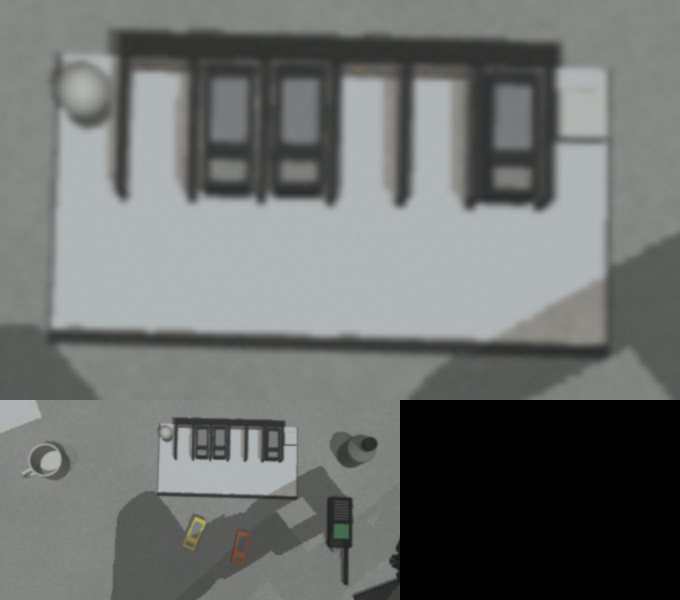

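The loose battery sits in gap 3 (crop (302,135)). Its panel edge is at row 76, on the line through the two docked ones (75 and 81), so it is fully home. Nothing else has moved.

```bash
python3 -c "
from rig import r
print(r.sign_off())"
```

```text
the job is handed in; nothing more can be done
None
```

The loose battery is fully home in the third gap, and the job was handed in at about 14.6 s, with the arm well clear of everything.

- **Rail touches:** Counting from the post at the robot's left end, I pressed the rail behind gap 1 (y +110), gap 2 (y +66, occupied) and gap 3 (y +22), in that order. Each press went about 4–5 mm down at 3.3–3.7 N.
- **Battery:** I slid it about 15 mm along the channel with closed fingers. I then pushed it into gap 3 until it stopped against the back wall at about 9.5 N, with no lifting or gripping.
- **Last checks:** In the final top picture its end lines up with the two docked batteries to about a pixel (roughly 2–3 mm). The docked batteries, mug, radio and flask looked unmoved by eye.
- **Weak or differing readings:**
    - My first fit of the rack was about 4 mm off because I took the dividers' lower front edges for their tops. I corrected it before moving.
    - The sideways slide gave no clear force reading and the arm hid the battery, so I confirmed its position only afterwards, by wrist picture.
    - During the touches the sensor also showed 2–3 N sideways.

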